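Pack and close a three-bay battery case

TASK

Pack the battery case on the stockroom bench: lay every loose battery pack flat in the middle of a bay of its own, rail up, then close all three bays, empty ones too, each with a cover hooked under the lip and let down level until it is fully home on its seat. Put the pry blade away too: slide it blade first into the slot of its holder until the handle meets the holder, and leave the torch, carton and tape roll where they are.

Things in the scene. Friction and masses are not known exactly. Their poses are not given: they have to be found in the camera images.
- case: grey metal battery case, fixed, 116 mm (x) by 279 mm (y), 68 mm high, origin under its centre. Three equal open bays in a row along y, 91 mm apart; walls 6 mm. A steel lip overhangs the -x side of every bay by 12 mm. Bay floors are 6 mm above the bench; a bay's clear mouth for a pack, between the ledges that carry the cover, is 84 mm (x) by 85 mm (y)
- bay1 (a point): centre of a bay's cover seat, 48 mm above the bench, axes as the case: x from lip to low wall, z up. Recess for the cover 104 mm (x) by 85 mm (y); the lip's underside is 15 mm and its top 20 mm above the seat; the other three walls stand 12 mm above it. The cover rests on a 10 mm ledge under the lip and an 8 mm ledge at the +x wall; bay floor 42 mm below
- bay2 (a point): centre of a bay's cover seat, 48 mm above the bench, axes as the case: x from lip to low wall, z up. Recess for the cover 104 mm (x) by 85 mm (y); the lip's underside is 15 mm and its top 20 mm above the seat; the other three walls stand 12 mm above it. The cover rests on a 10 mm ledge under the lip and an 8 mm ledge at the +x wall; bay floor 42 mm below
- bay3 (a point): centre of a bay's cover seat, 48 mm above the bench, axes as the case: x from lip to low wall, z up. Recess for the cover 104 mm (x) by 85 mm (y); the lip's underside is 15 mm and its top 20 mm above the seat; the other three walls stand 12 mm above it. The cover rests on a 10 mm ledge under the lip and an 8 mm ledge at the +x wall; bay floor 42 mm below
- cover1_center (a point): loose grey plastic cover, 120 g: plate 100 (x) x 80 (y) x 5 mm with an upright grip fin mid-top, 12 mm thick (x), 50 mm long (y), 35 mm high. This point: centre, 20 mm above the underside, z towards the fin. Same either way round, fits any bay; longer than the 92 mm opening beside the lip, so it goes in tilted, an 80 mm edge first. Starts flat on the bench, fin up
- cover2_center (a point): loose grey plastic cover, 120 g: plate 100 (x) x 80 (y) x 5 mm with an upright grip fin mid-top, 12 mm thick (x), 50 mm long (y), 35 mm high. This point: centre, 20 mm above the underside, z towards the fin. Same either way round, fits any bay; longer than the 92 mm opening beside the lip, so it goes in tilted, an 80 mm edge first. Starts flat on the bench, fin up
- cover3_center (a point): loose grey plastic cover, 120 g: plate 100 (x) x 80 (y) x 5 mm with an upright grip fin mid-top, 12 mm thick (x), 50 mm long (y), 35 mm high. This point: centre, 20 mm above the underside, z towards the fin. Same either way round, fits any bay; longer than the 92 mm opening beside the lip, so it goes in tilted, an 80 mm edge first. Starts flat on the bench, fin up
- pack1_center (a point): loose black battery pack, 250 g, may be absent: base 65 mm (x) by 46 mm (y), 18 mm high, with a narrower rail on top to hold it by, 60 mm (x) by 24 mm (y), 18 mm high. This point: centre, 18 mm above the underside, z towards the rail. Starts flat on the bench, rail up
- pack2_center (a point): loose black battery pack, 250 g, may be absent: base 65 mm (x) by 46 mm (y), 18 mm high, with a narrower rail on top to hold it by, 60 mm (x) by 24 mm (y), 18 mm high. This point: centre, 18 mm above the underside, z towards the rail. Starts flat on the bench, rail up
- pack3_center (a point): loose black battery pack, 250 g, may be absent: base 65 mm (x) by 46 mm (y), 18 mm high, with a narrower rail on top to hold it by, 60 mm (x) by 24 mm (y), 18 mm high. This point: centre, 18 mm above the underside, z towards the rail. Starts flat on the bench, rail up
- pry_center (a point): flat pry blade, 170 g, 170 mm long: steel blade from this point to +x, 85 long, 60 wide, 3 mm thick; square wooden handle from this point to -x, 85 long, 25 wide, 25 mm high; undersides level. This point: where handle and blade meet, 12.5 mm above the underside; centre of mass 16 mm towards the blade. Starts flat on the bench
- slot (a point): mouth of the level slot in the white plastic holder, a fixed block 96 deep, 84 wide, 38 mm high. This point: middle of the slot's floor at the front face, 20 mm above the bench; x points into the slot, z up. Slot 68 wide, 10 high, 90 mm deep, 8 mm of block above it. Fully home, the handle's front end meets the front face
- torch: bystander: aluminium torch standing on its 48 mm head, 115 mm high, origin under its centre
- carton: bystander: closed cardboard carton 70 x 120 x 60 mm, origin under its centre
- tape: bystander: roll of brown tape lying flat, 90 mm across, 48 mm high, origin under its centre
Not all that is in view belongs to the job. Leave any white look-alike of the part that bears pack3_center alone. What is shaped like the part that bears cover3_center but blue is not meant.

How it is judged:
At the end, for the whole second after the job is handed in: Packs flat, rail up, on bay floors, within 22 mm of bay centre in x; each cover within 5 mm of its bay centre, 2.5 mm of seated height, tilt under 0.05 rad; pry blade in the slot, handle end within 12 mm of the mouth, 8 mm sideways, 0.12 rad; all at rest (((x of cover1_center in the frame of bay1 between -0.005 and 0.005 m and y of cover1_center in the frame of bay1 between -0.005 and 0.005 m and z of cover1_center in the frame of bay1 between 0.0175 and 0.0225 m and angle between cover1_center's own z axis and vertical below 0.05 rad) or (x of cover1_center in the frame of bay2 between -0.005 and 0.005 m and y of cover1_center in the frame of bay2 between -0.005 and 0.005 m and z of cover1_center in the frame of bay2 between 0.0175 and 0.0225 m and angle between cover1_center's own z axis and vertical below 0.05 rad) or (x of cover1_center in the frame of bay3 between -0.005 and 0.005 m and y of cover1_center in the frame of bay3 between -0.005 and 0.005 m and z of cover1_center in the frame of bay3 between 0.0175 and 0.0225 m and angle between cover1_center's own z axis and vertical below 0.05 rad)) and ((x of cover2_center in the frame of bay1 between -0.005 and 0.005 m and y of cover2_center in the frame of bay1 between -0.005 and 0.005 m and z of cover2_center in the frame of bay1 between 0.0175 and 0.0225 m and angle between cover2_center's own z axis and vertical below 0.05 rad) or (x of cover2_center in the frame of bay2 between -0.005 and 0.005 m and y of cover2_center in the frame of bay2 between -0.005 and 0.005 m and z of cover2_center in the frame of bay2 between 0.0175 and 0.0225 m and angle between cover2_center's own z axis and vertical below 0.05 rad) or (x of cover2_center in the frame of bay3 between -0.005 and 0.005 m and y of cover2_center in the frame of bay3 between -0.005 and 0.005 m and z of cover2_center in the frame of bay3 between 0.0175 and 0.0225 m and angle between cover2_center's own z axis and vertical below 0.05 rad)) and ((x of cover3_center in the frame of bay1 between -0.005 and 0.005 m and y of cover3_center in the frame of bay1 between -0.005 and 0.005 m and z of cover3_center in the frame of bay1 between 0.0175 and 0.0225 m and angle between cover3_center's own z axis and vertical below 0.05 rad) or (x of cover3_center in the frame of bay2 between -0.005 and 0.005 m and y of cover3_center in the frame of bay2 between -0.005 and 0.005 m and z of cover3_center in the frame of bay2 between 0.0175 and 0.0225 m and angle between cover3_center's own z axis and vertical below 0.05 rad) or (x of cover3_center in the frame of bay3 between -0.005 and 0.005 m and y of cover3_center in the frame of bay3 between -0.005 and 0.005 m and z of cover3_center in the frame of bay3 between 0.0175 and 0.0225 m and angle between cover3_center's own z axis and vertical below 0.05 rad)) and ((x of pack1_center in the frame of bay1 between -0.022 and 0.022 m and y of pack1_center in the frame of bay1 between -0.04 and 0.04 m and z of pack1_center in the frame of bay1 below -0.02 m and angle between pack1_center's own z axis and vertical below 0.15 rad) or (x of pack1_center in the frame of bay2 between -0.022 and 0.022 m and y of pack1_center in the frame of bay2 between -0.04 and 0.04 m and z of pack1_center in the frame of bay2 below -0.02 m and angle between pack1_center's own z axis and vertical below 0.15 rad) or (x of pack1_center in the frame of bay3 between -0.022 and 0.022 m and y of pack1_center in the frame of bay3 between -0.04 and 0.04 m and z of pack1_center in the frame of bay3 below -0.02 m and angle between pack1_center's own z axis and vertical below 0.15 rad)) and ((x of pack2_center in the frame of bay1 between -0.022 and 0.022 m and y of pack2_center in the frame of bay1 between -0.04 and 0.04 m and z of pack2_center in the frame of bay1 below -0.02 m and angle between pack2_center's own z axis and vertical below 0.15 rad) or (x of pack2_center in the frame of bay2 between -0.022 and 0.022 m and y of pack2_center in the frame of bay2 between -0.04 and 0.04 m and z of pack2_center in the frame of bay2 below -0.02 m and angle between pack2_center's own z axis and vertical below 0.15 rad) or (x of pack2_center in the frame of bay3 between -0.022 and 0.022 m and y of pack2_center in the frame of bay3 between -0.04 and 0.04 m and z of pack2_center in the frame of bay3 below -0.02 m and angle between pack2_center's own z axis and vertical below 0.15 rad)) and ((x of pack3_center in the frame of bay1 between -0.022 and 0.022 m and y of pack3_center in the frame of bay1 between -0.04 and 0.04 m and z of pack3_center in the frame of bay1 below -0.02 m and angle between pack3_center's own z axis and vertical below 0.15 rad) or (x of pack3_center in the frame of bay2 between -0.022 and 0.022 m and y of pack3_center in the frame of bay2 between -0.04 and 0.04 m and z of pack3_center in the frame of bay2 below -0.02 m and angle between pack3_center's own z axis and vertical below 0.15 rad) or (x of pack3_center in the frame of bay3 between -0.022 and 0.022 m and y of pack3_center in the frame of bay3 between -0.04 and 0.04 m and z of pack3_center in the frame of bay3 below -0.02 m and angle between pack3_center's own z axis and vertical below 0.15 rad)) and x of pry_center in the frame of slot between -0.012 and 0.01 m and y of pry_center in the frame of slot between -0.008 and 0.008 m and z of pry_center in the frame of slot between 0.005 and 0.021 m and angle between the x axis of pry_center and the x axis of slot, either way round below 0.12 rad and linear speed of each of cover1, cover2, cover3, pack1, pack2, pack3, pry below 0.02 m/s); the robot touches nothing.
It fails at once if the torch was pushed aside or knocked over (distance of torch from where it was at the start of the episode above 0.03 m or angle between torch's own z axis and vertical above 0.4 rad).
It fails at once if the carton was pushed aside or knocked over (distance of carton from where it was at the start of the episode above 0.03 m or angle between carton's own z axis and vertical above 0.4 rad).
It fails at once if the tape roll was pushed aside or knocked over (distance of tape from where it was at the start of the episode above 0.03 m or angle between tape's own z axis and vertical above 0.4 rad).
Of pack1, pack2, pack3 only 1 to 3 are there at a start; the rules pass over those that are not, and their reading is None.
At some moment in a run one of cover1, cover2, cover3, pack1, pack2, pack3, pry may be knocked a few centimetres aside while the robot is not near it.
Once in a run the grip may slacken for a moment while it holds something.
It also fails if it takes over 208 s, if anything falls off the work surface, if the arm or the gripper's body presses on something with over 40 N, if the wrist force passes 120 N, or if a joint passes its speed limit or range.

ROBOT

A 7-joint arm with a two-finger parallel gripper is mounted at the origin on the work surface. World frame = base frame: x ahead of the robot, y to its left, z up, the work surface at z = 0. Lengths are in m, angles in rad, forces in N, time in s.
With the tool pointing down it reaches from about 0.425 to 0.875 m from the base axis. Payload 4.7 kg.
Tool frame: the origin (TCP) lies at the very end of the fingers, on their centre line; the grasp point (between the pads) lies 19 mm behind it; z points along the fingers, y is the direction in which the jaws open and shut (so a half turn about z gives the same grasp; the last joint's range is limited). The gripper opens to 87 mm and grips with 3 to 60 N. Pads are 19 mm wide; open, the fingers measure 117 mm over their backs; the gripper's body (75 mm by 190 mm) begins 51 mm behind the grasp point.
Start: joints at [-1.328, 0.321, -0.07, 1.45, 0.023, 1.371, -0.057], TCP at [0.147, 0.633, 0.223] pointing down, gripper open.
Joint ranges: [-2.86, 2.86], [-0.3, 2.09], [-1.38, 1.24], [0.06, 2.45], [-1.56, 4.7], [0.09, 2.05], [-2.69, 2.69]. Speed limits (rad/s): [2.57, 2.57, 3.14, 3.14, 3.14, 3.14, 3.14].

INTERFACE

Orientations are given as a rotation vector (axis times angle).
In Python, from bench import * gives the robot as it stands.
- The arm moves only by the shell command python3 -m jog 'ROWS' [OPENING] [FORCE]. ROWS is JSON, a list of rows, each a list of 4 numbers: the shift along the world's x, y, z in mm, then the turn about the world's z in rad. In form: [[x, y, z, twist], ...]. A call has exactly 8 rows; each row is the pose to reach, as a shift and turn from the pose commanded when the call began; what a row does not reach only later rows make up. A row lasts 1/8 s, in which the tool goes at most 62.5 mm and 10.7 degrees, less where a joint would pass 70% of its speed; a pose out of reach is approached as far as the arm can. A call with a gripper value outside its range is refused whole. OPENING is the opening, from -1 (shut) to 1 (fully open), set as the call begins (- or left out, the last holds). The fingers move at their own pace and stop on an object; FORCE is the grip in N (left out, the last holds). Time passes only in rows, so rows that repeat a pose let the fingers close, or fill a call up. It gives the time, the measured TCP pose, the force and the opening at its end, in the units of the state.
- get_state(): the state, without advancing time (a new reading comes with each control period).
- get_image(name): name is "side" or "top" or "wrist"; returns a dict with "image" (384x512x3 uint8, red, green, blue), "fx", "fy", "cx", "cy" (pixels), "D" ([k1, k2, p1, p2, k3] as OpenCV has them; the pictures are not rectified), "position" and "rotation" of the camera in the world; the wrist camera has in their place "tool_from_camera" (4x4, takes a point from camera to tool coordinates, whose origin is the TCP and whose axes are the flange's). Camera axes: x right, y down, z forward; pixel columns grow to the right and rows downward; lengths in m; the calibration is good to about 2 mm. A picture is of the moment at which its call begins: read the wrist's pose just before it. There is no depth.
- close_job(): hands the job in, once; it reports no verdict.
The state is a dict: "time": time; "joint_positions": joint angles; "qd": joint speeds; "joint_torque": joint torques, N m; "position": TCP position; "tool_rot": TCP orientation; "ft_force": force on the tool from outside, world axes, zero at the start; "torque": the same for the moment, N m; "grip_width": opening from 0.0 (shut) to 1.0 (fully open).
Only numpy, scipy, OpenCV 4.12 (cv2) and the standard library are available. Lean on these libraries where they do the work, as an engineer would, in place of code of your own. Each camera call takes 0.05 s, during which the arm holds its last target. There are 200 camera calls.

## Working session

There is one attempt and no reset: what is moved stays moved. The work goes in short steps, Python scripts to look and compute and a shell command to move; the robot and the scene stay as the last step left them, time stands still between calls to the robot, and variables do not carry over. Pictures are saved under pics/ and viewed, about 12 in all and at most 16, crops included, and the job is handed in when it is done.

```bash
mkdir -p pics
cat > h.py <<'E'
from bench import *
import numpy as np, cv2
from scipy.spatial.transform import Rotation as R
def snap(n,f=None):
    s=get_state(); d=get_image(n)
    if n=="wrist":
        T=np.eye(4);T[:3,:3]=R.from_rotvec(s["tool_rot"]).as_matrix();T[:3,3]=s["position"]
        M=T@np.array(d["tool_from_camera"]); d["rotation"]=M[:3,:3]; d["position"]=M[:3,3]
    if f:
        cv2.imwrite("pics/"+f+".png",d["image"][:,:,::-1]); np.save("pics/"+f+".npy",d,allow_pickle=True)
    return d
def load(f): return np.load("pics/"+f+".npy",allow_pickle=True).item()
def Rm(d):
    r=np.array(d["rotation"],float); return r if r.shape==(3,3) else R.from_rotvec(r).as_matrix()
def K(d): return np.array([[d["fx"],0,d["cx"]],[0,d["fy"],d["cy"]],[0,0,1.]])
def w(d,px,z):
    "pixels -> world at height z"
    p=np.array(px,float).reshape(-1,1,2)
    n=cv2.undistortPoints(p,K(d),np.array(d["D"],float)).reshape(-1,2)
    v=np.c_[n,np.ones(len(n))]@Rm(d).T; o=np.array(d["position"],float)
    return o+v*((np.asarray(z,float)-o[2])/v[:,2])[:,None]
def proj(d,P):
    r=Rm(d).T; t=-r@np.array(d["position"],float)
    return cv2.projectPoints(np.array(P,float).reshape(-1,3),cv2.Rodrigues(r)[0],t,K(d),np.array(d["D"],float))[0].reshape(-1,2)
E
python3 - <<'E'
from h import *
for n in("top","side"):
    d=snap(n,n+"0"); print(n,d["position"],d["rotation"],d["fx"],d["D"])
a=get_state();print(a)
i=np.vstack([cv2.imread(f"pics/{n}0.png") for n in("top",)]);cv2.imwrite("pics/top0x.png",cv2.resize(i,(800,600)))
E
```

```text
top [0.45145241 0.05953878 1.30217563] [-2.19447162  2.19136421 -0.09831665] 451.1876987349234 [-0.17710183  0.          0.          0.          0.        ]
side [ 0.32617976 -0.89938723  1.04915545] [-2.35866009  0.25373876 -0.13001008] 411.71357405474726 [-0.01798945  0.          0.          0.          0.        ]
{'time': 0.1, 'joint_positions': array([-1.32791794,  0.32176706, -0.07007664,  1.45155644,  0.02257968,
        1.37080563, -0.05690944]), 'qd': array([-0.00036656,  0.00016984,  0.00016034, -0.00278341,  0.00097119,
        0.00117578,  0.00073652]), 'joint_torque': array([-6.57928649e-04, -4.92569053e+01, -4.05933447e-01, -3.13399208e+01,
       -6.41677575e-02,  3.94299324e-02,  5.96572954e-05]), 'position': array([0.14734381, 0.63256533, 0.22155728]), 'tool_rot': array([-3.58556239e-01, -3.12093844e+00,  2.74182489e-03]), 'ft_force': array([-0.40510938,  0.05592004, -0.18066527]), 'torque': array([-0.04783593, -0.01445747, -0.03375564]), 'grip_width': 1.0028151875667284}
```

View pics/top0x.png

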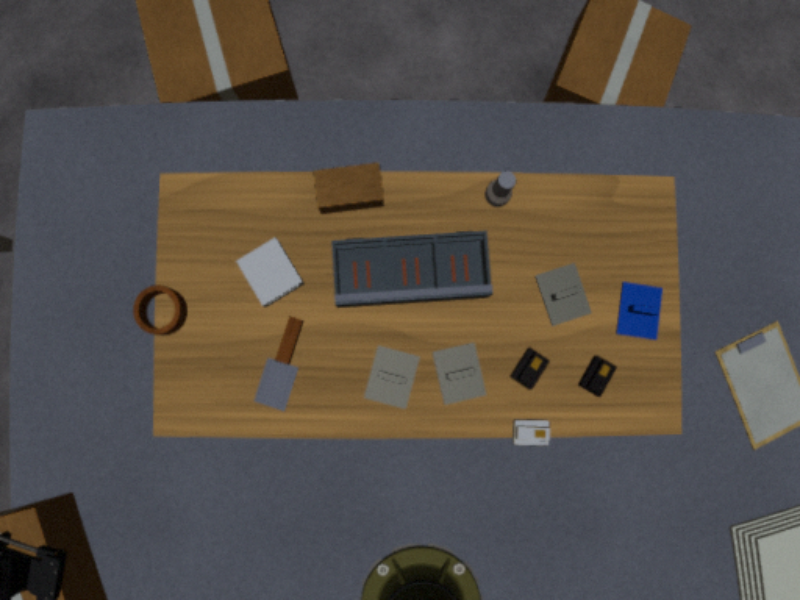

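View pics/side0.png

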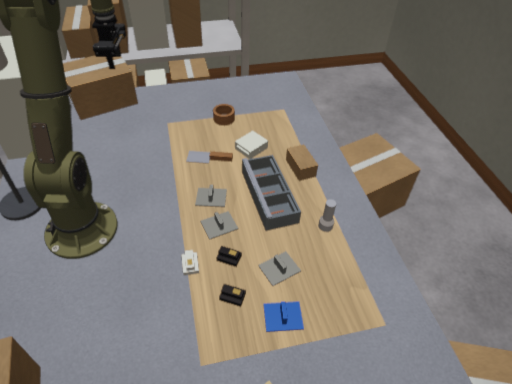

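Run:
```python
from h import *
d=load("top0")
s=512/800
for n,px,z in [("coverA",(392,377),.005),("coverB",(460,373),.005),("coverC",(563,294),.005),("packA",(530,368),.03),("packB",(597,375),.03),("handle top",(299,319),.025),("handle mid",(289,340),.025),("pry junction",(283,361),.01),("blade end",(272,408),.003),("holder",(269,271),.038),("case -x,+y lip",(336,303),.068),("case -x,-y lip",(491,294),.068),("case +x+y",(333,242),.06),("case +x-y",(487,233),.06),("torch",(499,192),0.01),("white",(532,433),.03)]:
    print(n,np.round(w(d,[(px[0]*s,px[1]*s)],[z])[0],3))
```

```text
coverA [0.422 0.052 0.005]
coverB [ 0.429 -0.073  0.005]
coverC [ 0.576 -0.268  0.005]
packA [ 0.438 -0.199  0.03 ]
packB [ 0.425 -0.324  0.03 ]
handle top [0.527 0.221 0.025]
handle mid [0.489 0.239 0.025]
pry junction [0.451 0.252 0.01 ]
blade end [0.364 0.273 0.003]
holder [0.613 0.275 0.038]
case -x,+y lip [0.553 0.151 0.068]
case -x,-y lip [ 0.569 -0.122  0.068]
case +x+y [0.663 0.158 0.06 ]
case +x-y [ 0.68  -0.118  0.06 ]
torch [ 0.768 -0.149  0.01 ]
white [ 0.32  -0.202  0.03 ]
```

```bash
python3 -m jog '[[40,-40,40,0.1],[80,-80,80,0.2],[120,-120,120,0.23],[160,-160,150,0.23],[200,-200,180,0.23],[240,-240,180,0.23],[280,-280,180,0.23],[300,-320,180,0.23]]' 1 20
python3 -m jog '[[40,-30,0,0],[80,-60,0,0],[90,-80,0,0],[90,-80,0,0],[90,-80,0,0],[90,-80,0,0],[90,-80,0,0],[90,-80,0,0]]'
python3 - <<'E'
from h import *
d=snap("wrist","w1"); print(d["fx"],d["position"],d["rotation"],d["tool_from_camera"],d["D"])
E
```

```text
time: 1.1
position: [0.4493, 0.3109, 0.402]
tool_rot: [0.001, 3.142, -0.001]
ft_force: [0.3, 0.1, -0.6]
grip_width: 1.001
time: 2.1
position: [0.5371, 0.2336, 0.4027]
tool_rot: [-0.004, 3.141, 0.0]
ft_force: [-0.2, 0.2, 0.8]
grip_width: 0.999
281.7978800462163 [0.46758654 0.23249242 0.56583658] [[-2.10312368e-03  9.66362438e-01  2.57175457e-01]
 [ 9.99997755e-01  2.09905884e-03  2.90336202e-04]
 [-2.59256415e-04  2.57175490e-01 -9.66364683e-01]] [[-1.52945852e-04 -9.66396834e-01 -2.57054732e-01  6.95427504e-02]
 [ 9.99999867e-01 -2.13059204e-05 -5.14893684e-04 -9.53260157e-04]
 [ 4.92114839e-04 -2.57054776e-01  9.66396709e-01 -1.63171998e-01]
 [ 0.00000000e+00  0.00000000e+00  0.00000000e+00  1.00000000e+00]] [-0.0226781  0.         0.         0.         0.       ]
```

View pics/w1.png

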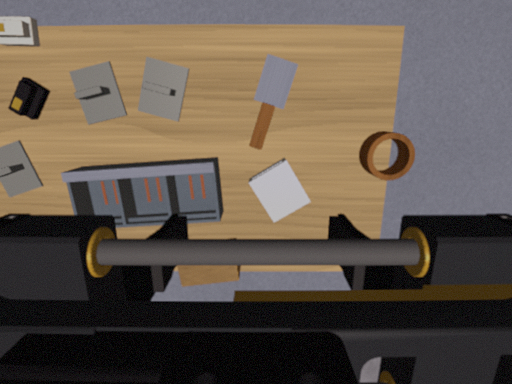

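```bash
python3 -m jog '[[0,10,-60,0],[-10,20,-120,0],[-10,30,-180,0],[-10,30,-200,0],[-10,30,-200,0],[-10,30,-200,0],[-10,30,-200,0],[-10,30,-200,0]]'
python3 - <<'E'
from h import *
d=snap("wrist","w2"); print(d["position"])
i=d["image"][:240,150:470,::-1]; cv2.imwrite("pics/w2x.png",cv2.resize(i,None,fx=2.5,fy=2.5,interpolation=cv2.INTER_CUBIC))
E
```

```text
time: 3.15
position: [0.528, 0.2633, 0.2038]
tool_rot: [-0.002, 3.14, 0.002]
ft_force: [0.6, -0.9, 0.5]
grip_width: 1.002
[0.45822015 0.262037   0.36687726]
```

View pics/w2x.png

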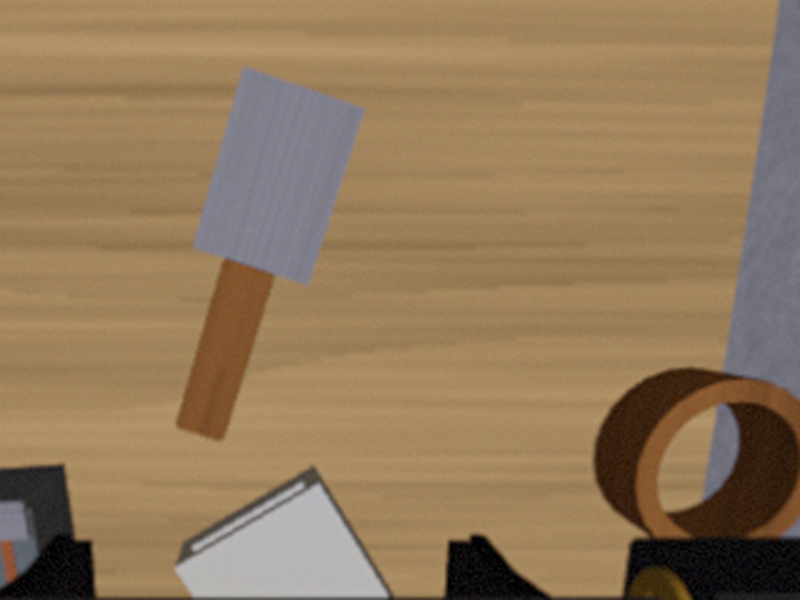

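Run:
```python
from h import *
d=load("w2")
c=lambda L:np.array(L,float)/2.5+[150,0]
b=w(d,c([(246,68),(363,108),(308,285),(193,246)]),.003);print(b.round(4),[np.linalg.norm(b[i]-b[(i+1)%4]).round(4) for i in range(4)])
h=w(d,c([(225,259),(273,274),(223,441),(177,426)]),.025);print(h.round(4),[np.linalg.norm(h[i]-h[(i+1)%4]).round(4) for i in range(4)])
f=(b[0]+b[1])/2-(b[2]+b[3])/2;print("blade yaw",np.arctan2(f[1],f[0]),"junction",(b[2]+b[3])/2)
f=(h[0]+h[1])/2-(h[2]+h[3])/2;print("handle yaw",np.arctan2(f[1],f[0]),"junction",(h[0]+h[1])/2)
e=w(d,c([(177,566),(318,484)]),.038);print(e,np.linalg.norm(e[0]-e[1]))
d=load("w1");g=w(d,[(250,186),(284,160),(310,198),(275,221)],.038);print(g.round(4),[np.linalg.norm(g[i]-g[(i+1)%4]).round(4) for i in range(4)],g.mean(0))
# refine w1 holder by white mask
hsv=cv2.cvtColor(d["image"],cv2.COLOR_RGB2HSV);m=((hsv[...,1]<40)&(hsv[...,2]>140)).astype(np.uint8);m[:,:230]=0;m[:150]=0;m[225:]=0;m[:,330:]=0
r=cv2.minAreaRect(cv2.findNonZero(m));print(m.sum(),r); q=cv2.boxPoints(r);g=w(d,q,.038);print(g.round(4),g.mean(0),[np.linalg.norm(g[i]-g[(i+1)%4]).round(4) for i in range(4)])
```

```text
[[0.3612 0.2515 0.003 ]
 [0.3783 0.3067 0.003 ]
 [0.4596 0.2818 0.003 ]
 [0.441  0.2248 0.003 ]] [np.float64(0.0578), np.float64(0.085), np.float64(0.06), np.float64(0.0841)]
[[0.4478 0.2418 0.025 ]
 [0.4546 0.2641 0.025 ]
 [0.5347 0.2395 0.025 ]
 [0.5271 0.2169 0.025 ]] [np.float64(0.0234), np.float64(0.0838), np.float64(0.0239), np.float64(0.0831)]
blade yaw 2.831753800923256 junction [0.45028947 0.25327905 0.003     ]
handle yaw 2.840089020781461 junction [0.45118392 0.25295992 0.025     ]
[[0.59597867 0.21621848 0.038     ]
 [0.55310318 0.28616038 0.038     ]] 0.08203765697934451
[[0.6037 0.2179 0.038 ]
 [0.5529 0.2824 0.038 ]
 [0.6277 0.3353 0.038 ]
 [0.6759 0.2676 0.038 ]] [np.float64(0.0821), np.float64(0.0917), np.float64(0.0831), np.float64(0.0876)] [0.61506127 0.27578702 0.038     ]
2136 ((279.0, 191.00001525878906), (50.07758331298828, 44.24663543701172), 59.03623962402344)
[[0.5936 0.2125 0.038 ]
 [0.5493 0.2843 0.038 ]
 [0.6341 0.3373 0.038 ]
 [0.6821 0.2635 0.038 ]] [0.61476726 0.27439579 0.038     ] [np.float64(0.0844), np.float64(0.0999), np.float64(0.088), np.float64(0.1021)]
```

```bash
python3 -m jog '[[-40,-10,-40,-0.15],[-60,-15,-90,-0.306],[-60,-15,-140,-0.306],[-60,-15,-170,-0.306],[-60,-15,-197,-0.306],[-60,-15,-197,-0.306],[-60,-15,-197,-0.306],[-60,-15,-197,-0.306]]'
python3 -m jog '[[0,0,0,0],[0,0,0,0],[0,0,0,0],[0,0,0,0],[0,0,0,0],[0,0,0,0],[0,0,0,0],[0,0,0,0]]' -1 55
python3 -m jog '[[0,0,20,0],[0,0,50,0],[0,0,70,0],[0,0,70,-0.15],[0,0,70,-0.3],[0,0,70,-0.45],[0,0,70,-0.6],[0,0,70,-0.75]]'
python3 -c "
from h import *
print(get_state()['joint_positions'])"
```

```text
time: 4.2
position: [0.4686, 0.2488, 0.0071]
tool_rot: [0.477, 3.103, 0.003]
ft_force: [-0.5, -0.9, -0.2]
grip_width: 1.001
time: 5.2
position: [0.4674, 0.2481, 0.0056]
tool_rot: [0.477, 3.105, 0.0]
ft_force: [0.8, 0.5, -0.5]
grip_width: 0.281
time: 6.2
position: [0.4671, 0.2478, 0.0752]
tool_rot: [-1.588, -2.711, 0.001]
ft_force: [0.5, -0.2, -1.8]
grip_width: 0.288
[-0.85866159  0.19400092  0.35290404  1.93340706 -0.07762008  1.02808278
  0.03942414]
```

```bash
python3 -m jog '[[7,-59,0,-0.18],[7,-59,0,-0.36],[7,-59,0,-0.54],[7,-59,0,-0.72],[7,-59,0,-0.9],[7,-59,0,-1.08],[7,-59,0,-1.26],[7,-59,0,-1.44]]'
python3 -m jog '[[0,0,0,-0.09],[0,0,0,-0.09],[0,0,-20,-0.09],[0,0,-46,-0.09],[0,0,-46,-0.09],[0,0,-46,-0.09],[0,0,-46,-0.09],[0,0,-46,-0.09]]'
python3 - <<'E'
from h import *
d=snap("wrist","w3"); s=get_state();print(s["position"],s["tool_rot"],s["grip_width"],s["ft_force"],s["torque"])
# expected overlay
yaw=.554;X=np.array([np.cos(yaw),np.sin(yaw),0]);Y=np.array([-X[1],X[0],0]);m=np.array([.574,.2505,0])
i=d["image"][:,:,::-1].copy()
for pts in ([m+X*a+Y*b+[0,0,.038] for a,b in((0,.042),(.096,.042),(.096,-.042),(0,-.042))],[m+X*(-.1+a)+Y*b+[0,0,.027] for a,b in((0,.03),(.085,.03),(.085,-.03),(0,-.03))]):
    cv2.polylines(i,[np.int32(proj(d,pts).round())],True,(0,0,255),1)
cv2.imwrite("pics/w3x.png",cv2.resize(i,None,fx=1.5,fy=1.5))
E
```

```text
time: 7.2
position: [0.4739, 0.1888, 0.0752]
tool_rot: [2.981, 0.989, -0.002]
ft_force: [-0.3, 0.7, -1.1]
grip_width: 0.283
time: 8.2
position: [0.475, 0.1894, 0.0304]
tool_rot: [-3.02, -0.864, -0.002]
ft_force: [0.5, -0.1, -1.3]
grip_width: 0.283
[0.47487064 0.18935518 0.03024612] [-3.02014216e+00 -8.63546795e-01 -1.72644486e-03] 0.2853027785554802 [-0.39382259  0.01437462 -2.26561605] [-0.14936837  0.16918615 -0.00531371]
```

View pics/w3x.png

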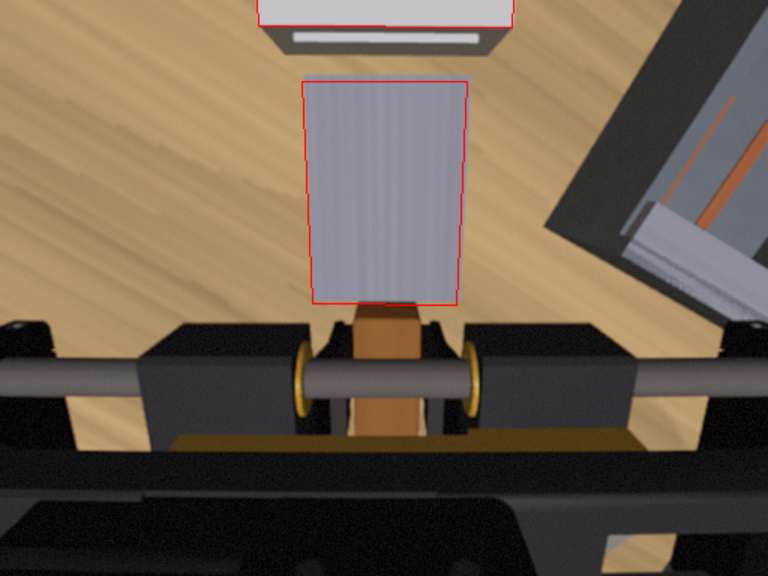

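```bash
python3 -m jog '[[13,8,0,0],[21,13,0,0],[30,18.5,0,0],[38,23.5,0,0],[47,29,0,0],[55,34,0,0],[64,39.5,0,0],[72,44.5,0,0]]'
python3 -m jog '[[4,2.5,0,0],[8,5,0,0],[10,6.2,0,0],[11.5,7.1,0,0],[13,8,0,0],[14,8.6,0,0],[14,8.6,0,0],[14,8.6,0,0]]'
python3 - <<'E'
from h import *
d=snap("wrist","w4"); i=d["image"][:,:,::-1]
cv2.imwrite("pics/w4x.png",i[100:300,100:420])
E
```

```text
time: 9.25
position: [0.5471, 0.234, 0.0296]
tool_rot: [3.021, 0.863, 0.0]
ft_force: [-0.2, -0.5, -2.2]
grip_width: 0.281
time: 10.25
position: [0.5583, 0.2408, 0.0291]
tool_rot: [3.02, 0.863, -0.008]
ft_force: [-5.5, -2.6, 2.2]
grip_width: 0.283
```

View pics/w4x.png

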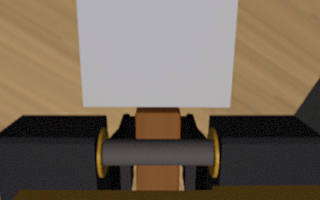

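```bash
python3 -m jog '[[-1,-0.6,-2,0],[-1,-0.6,-2,0],[-1,-0.6,-2,0],[-1,-0.6,-2,0],[-1,-0.6,20,0],[-1,-0.6,60,0],[-1,-0.6,120,0],[-1,-0.6,170,0]]' 0.1 55
python3 -m jog '[[-15,-55,40,-0.15],[-30,-110,60,-0.3],[-45,-165,60,-0.45],[-60,-220,60,-0.55],[-80,-275,60,-0.55],[-100,-330,60,-0.55],[-115,-385,60,-0.55],[-119,-440,60,-0.55]]' 1
python3 -m jog '[[0,0,0,0],[0,0,0,0],[0,0,0,0],[0,0,0,0],[0,0,0,0],[0,0,0,0],[0,0,0,0],[0,0,0,0]]'
python3 - <<'E'
from h import *
d=snap("wrist","w5"); i=d["image"][:,:,::-1]
print(d["position"])
snap("top","top1")
cv2.imwrite("pics/w5x.png",cv2.resize(i[:230],None,fx=1.56,fy=1.56))
E
```

```text
time: 11.3
position: [0.5598, 0.2416, 0.202]
tool_rot: [-3.02, -0.863, -0.003]
ft_force: [0.2, 0.2, 1.5]
grip_width: 0.549
time: 12.3
position: [0.4396, -0.2003, 0.2598]
tool_rot: [-3.139, -0.01, -0.003]
ft_force: [1.1, 0.0, 0.2]
grip_width: 1.003
time: 13.3
position: [0.4405, -0.1985, 0.2596]
tool_rot: [3.142, 0.011, 0.0]
ft_force: [-0.0, 0.3, 1.2]
grip_width: 1.001
[ 0.51085454 -0.19892564  0.42278199]
```

View pics/w5x.png

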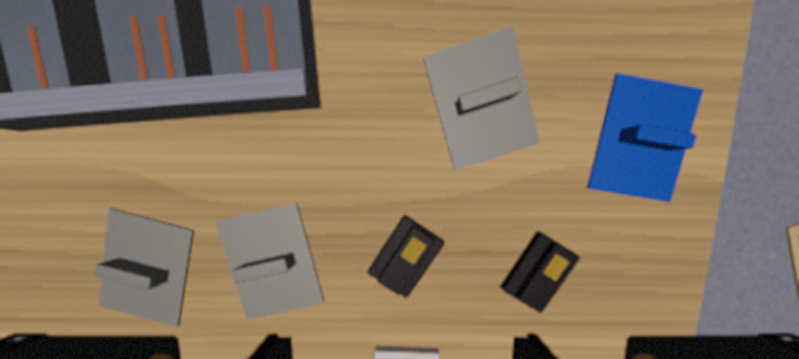

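```bash
cat > fit.py <<'E'
from h import *
from scipy.optimize import minimize
PACK=[(-.0325,.0325,-.023,.023,0,.018),(-.03,.03,-.012,.012,.018,.036)]
COVER=[(-.05,.05,-.04,.04,0,.005),(-.006,.006,-.025,.025,.005,.04)]
def mask(d,kind):
    h=cv2.cvtColor(cv2.GaussianBlur(d["image"],(3,3),0),cv2.COLOR_RGB2HSV).astype(int)
    if kind=="pack": return h[...,2]<75
    return h[...,1]<60
def fit(d,kind,x0,z0=0,m=None,win=.075,S=4):
    boxes=PACK if kind=="pack" else COVER
    if m is None: m=mask(d,kind)
    m=cv2.resize(m.astype(np.uint8),None,fx=S,fy=S,interpolation=cv2.INTER_NEAREST)
    c=np.zeros_like(m); q=proj(d,[[x0[0]+a*win,x0[1]+b*win,z0+.01] for a,b in((1,1),(1,-1),(-1,-1),(-1,1))])
    cv2.fillConvexPoly(c,np.int32(q*S),1); m=m&c
    if kind=="pack":  # fill label
        m=cv2.morphologyEx(m,cv2.MORPH_CLOSE,np.ones((41,41),np.uint8))
    def rend(p):
        im=np.zeros_like(m); co,si=np.cos(p[2]),np.sin(p[2])
        for b in boxes:
            P=[[p[0]+co*x-si*y,p[1]+si*x+co*y,z0+z] for x in b[:2] for y in b[2:4] for z in b[4:]]
            cv2.fillConvexPoly(im,cv2.convexHull(np.int32((proj(d,P)+.5)*S)),1)
        return im
    def cost(p):
        r=rend(p); return -(r&m).sum()/max(1,(r|m).sum())
    best=min((minimize(cost,[x0[0],x0[1],a],method="Nelder-Mead",options=dict(initial_simplex=[[x0[0],x0[1],a],[x0[0]+.01,x0[1],a],[x0[0],x0[1]+.01,a],[x0[0],x0[1],a+.25]],xatol=1e-4,fatol=1e-4)) for a in ([x0[2]] if len(x0)>2 else np.arange(0,np.pi,np.pi/6))),key=lambda r:r.fun)
    return best.x,-best.fun
E
python3 - <<'E'
from fit import *
d=load("w5"); c=lambda L:np.array(L,float)/1.5625
for n,L in dict(C=[(424,57),(513,28),(539,143),(455,168)],B=[(217,220),(297,203),(324,301),(248,318)],A=[(110,208),(193,230),(179,325),(99,303)]).items():
    b=w(d,c(L),.003);x0=b.mean(0)
    v=(b[0]+b[1]-b[2]-b[3])/2;print(n,x0.round(4),np.arctan2(v[1],v[0]),np.linalg.norm(v),np.linalg.norm(b[0]+b[3]-b[1]-b[2])/2)
    print(fit(d,"cover",x0[:2]))
for n,p in dict(PA=(405,258),PB=(540,272)).items():
    x0=w(d,c([p]),.02)[0]; print(n,x0,fit(d,"pack",x0[:2],win=.06))
E
```

```text
C [ 0.5777 -0.2701  0.003 ] 0.3108089086450547 0.09812285658344944 0.07922023805838845
(array([ 0.64298548, -0.15752208, -3.27160494]), np.float64(-0.0))
B [ 0.431  -0.0728  0.003 ] 0.22053887706235145 0.09870219448997594 0.07892644303867906
(array([ 0.57095461, -0.01276444, -4.5       ]), np.float64(-0.0))
A [0.4244 0.0521 0.003 ] -0.26676524323733314 0.09827213467865129 0.08077513226765284
(array([0.54996484, 0.01212104, 0.55555556]), np.float64(-0.0))
PA [ 0.4386164  -0.20192345  0.02      ] (array([ 0.4786164 , -0.15192345,  0.        ]), np.float64(-0.0))
PB [ 0.42623627 -0.32842666  0.02      ] (array([ 0.45734738, -0.27398222, -1.22222222]), np.float64(-0.0))fit.py:24: RuntimeWarning: overflow encountered in scalar negative
  r=rend(p); return -(r&m).sum()/max(1,(r|m).sum())
```

```bash
sed -i 's/return -(r&m).sum()/return -float((r\&m).sum())/' fit.py
python3 - <<'E'
from fit import *
d=load("w5"); c=lambda L:np.array(L,float)/1.5625
for n,x0 in dict(C=(.5777,-.2701),B=(.431,-.0728),A=(.4244,.0521)).items(): print(n,fit(d,"cover",x0))
for n,p in dict(PA=(405,258),PB=(540,272)).items():
    x0=w(d,c([p]),.02)[0]; print(n,fit(d,"pack",x0[:2],win=.06))
# case: lip and wall corners from top view & w1
E
```

```text
C (array([ 0.57766598, -0.26993224,  0.31161286]), np.float64(0.9824640843041206))
B (array([ 0.42994592, -0.07167658,  0.22284613]), np.float64(0.9698483622418463))
A (array([ 0.42333486,  0.05313345, -0.25960221]), np.float64(0.9354649558498896))
PA (array([ 0.43816929, -0.20227167,  2.58290732]), np.float64(0.8916072035338091))
PB (array([ 0.42355908, -0.33148342,  2.58926981]), np.float64(0.8837668752057952))
```

```bash
python3 -m jog '[[-2,-3,-50,-0.18],[-2,-3,-100,-0.36],[-2,-3,-150,-0.54],[-2,-3,-200,-0.566],[-2,-3,-225,-0.566],[-2,-3,-239,-0.566],[-2,-3,-239,-0.566],[-2,-3,-239,-0.566]]' 0.5
python3 -m jog '[[0,0,0,0],[0,0,0,0],[0,0,0,0],[0,0,0,0],[0,0,0,0],[0,0,0,0],[0,0,0,0],[0,0,0,0]]' -1 45
python3 -m jog '[[0,0,40,0],[0,0,90,0],[20,10,130,0.18],[60,40,130,0.36],[100,70,130,0.54],[140,100,130,0.616],[150,110,130,0.616],[150,110,130,0.616]]'
python3 - <<'E'
from h import *
d=snap("wrist","w6"); i=d["image"][:,:,::-1]
print(d["position"])
cv2.imwrite("pics/w6x.png",cv2.resize(i,None,fx=1.5,fy=1.5))
E
```

```text
time: 14.4
position: [0.4395, -0.2018, 0.0217]
tool_rot: [-3.019, 0.867, -0.003]
ft_force: [-0.6, -0.5, -0.2]
grip_width: 0.749
time: 15.4
position: [0.4384, -0.2015, 0.0206]
tool_rot: [3.019, -0.867, -0.0]
ft_force: [-0.4, 0.3, 0.6]
grip_width: 0.27
time: 16.4
position: [0.5881, -0.0908, 0.1496]
tool_rot: [3.139, 0.091, -0.003]
ft_force: [0.2, -0.8, -3.1]
grip_width: 0.271
[ 0.65874685 -0.08751226  0.31262144]
```

View pics/w6x.png

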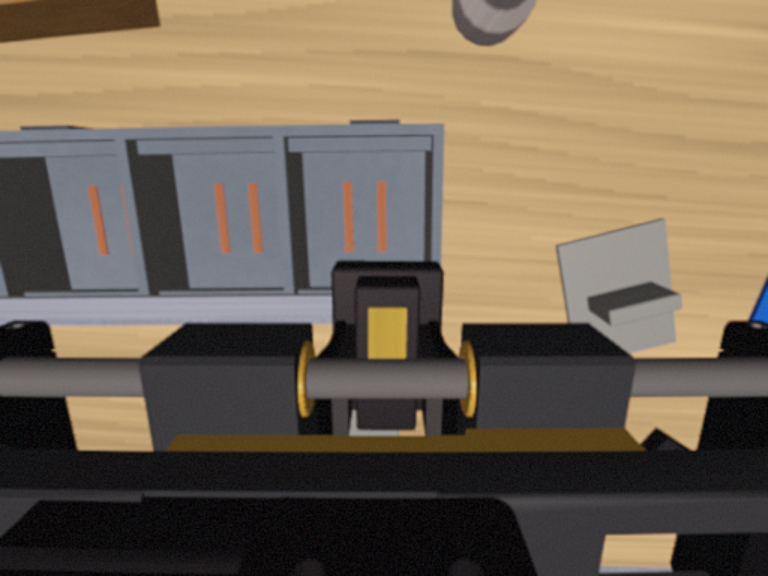

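Run:
```python
from h import *
from scipy.optimize import least_squares
A=load("w6");B=load("w5");C=load("w1")
obs=[]# (d,px,case xyz)
a=lambda x,y:np.array([x,y])/1.5; b=lambda x,y:np.array([x,y])/1.5625
obs+=[(A,a(443,125),(.058,-.1395,.060)),(A,a(436,136),(.052,-.1335,.06)),(A,a(281,137),(.052,-.0455,.06)),(A,a(122,140),(.052,.0455,.06)),
 (B,b(320,106),(-.058,-.1395,0)),(B,b(306,94),(-.058,-.1395,.068)),
 (C,(221,219),(.058,.1395,.06)),(C,(217,159),(-.058,.1395,.068)),(C,(63,171),(-.058,-.1395,.068)),(C,(74,225),(.058,-.1395,.06))]
def f(p):
    r=[];co,si=np.cos(p[2]),np.sin(p[2])
    for d,px,q in obs: r+=list(proj(d,[p[0]+co*q[0]-si*q[1],p[1]+si*q[0]+co*q[1],q[2]])[0]-px)
    return np.array(r)
s=least_squares(f,[.616,.017,.058],loss="soft_l1");print(s.x);print(s.fun.reshape(-1,2).round(1))
x,y,t=s.x
for n,k in(("-",-.091),("0",0),("+",.091)): print(n,x-np.sin(t)*k,y+np.cos(t)*k)
```

```text
[0.61793296 0.01619761 0.0668745 ]
[[ 0.9 -0.2]
 [-1.7 -0.1]
 [-1.5  0.3]
 [-0.8  0.1]
 [ 1.6  2.5]
 [ 0.3  1.6]
 [-1.7  1.5]
 [-4.8  2.4]
 [-2.8  0.5]
 [ 3.3  3.9]]
- 0.6240140068192745 -0.07459897951998107
0 0.6179329625378079 0.016197611277508905
+ 0.6118519182563413 0.10699420207499888
```

```bash
python3 -m jog '[[20,8,0,0],[36,17,0,0.008],[36,17,-20,0.008],[36,17,-60,0.008],[36,17,-90,0.008],[36,17,-110,0.008],[36,17,-120,0.008],[36,17,-123,0.008]]'
python3 -m jog '[[0,0,0,0],[0,0,0,0],[0,0,0,0],[0,0,0,0],[0,0,20,0],[0,0,60,0],[0,0,110,0],[0,0,150,0]]' -0.13 45
python3 -m jog '[[-30,-50,60,0],[-60,-100,60,0],[-90,-150,60,0],[-120,-200,60,0],[-150,-230,60,0],[-170,-240,60,0],[-170,-240,60,0],[-170,-240,60,0]]' 0.5
python3 - <<'E'
from fit import *
d=snap("wrist","w7"); print(d["position"])
print(fit(d,"pack",(.4236,-.3315),win=.06)); print(fit(d,"cover",(.5777,-.2701)))
d=snap("top","top2");i=d["image"][130:320,90:450,::-1]
cv2.imwrite("pics/top2x.png",cv2.resize(i,None,fx=2.2,fy=2.2,interpolation=cv2.INTER_CUBIC))
E
```

```text
time: 17.45
position: [0.6243, -0.0749, 0.0275]
tool_rot: [3.14, 0.101, -0.0]
ft_force: [-0.1, 0.1, -2.1]
grip_width: 0.27
time: 18.45
position: [0.625, -0.075, 0.1812]
tool_rot: [3.14, 0.101, 0.004]
ft_force: [-0.0, -0.1, -0.2]
grip_width: 0.437
time: 19.45
position: [0.4558, -0.3134, 0.2382]
tool_rot: [-3.139, -0.104, -0.002]
ft_force: [0.1, 0.1, -0.3]
grip_width: 0.748
[ 0.52580897 -0.30973984  0.40148765]
(array([ 0.42431264, -0.33091568, -0.57139147]), np.float64(0.8846677295174398))
(array([ 0.57747058, -0.26952887,  0.31602511]), np.float64(0.9854973854973855))
```

View pics/top2x.png

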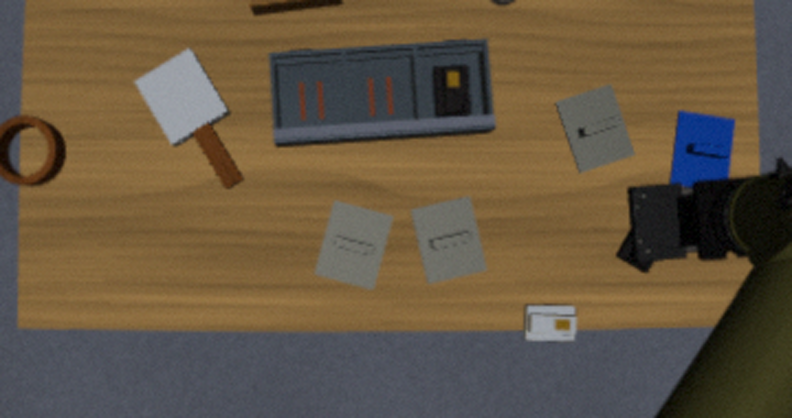

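```bash
python3 -m jog '[[-15,-8,-30,-0.18],[-30,-16,-80,-0.36],[-30,-16,-130,-0.54],[-30,-16,-170,-0.637],[-30,-16,-200,-0.637],[-30,-16,-217,-0.637],[-30,-16,-217,-0.637],[-30,-16,-217,-0.637]]' 0.5
python3 -m jog '[[0,0,0,0],[0,0,0,0],[0,0,0,0],[0,0,0,0],[0,0,0,0],[0,0,0,0],[0,0,0,0],[0,0,0,0]]' -1 45
python3 -m jog '[[0,0,50,0],[0,0,100,0],[30,50,130,0.18],[60,100,130,0.36],[90,150,130,0.54],[115,200,130,0.637],[140,250,130,0.637],[165,300,130,0.637]]'
python3 -m jog '[[29,47,0,0],[29,47,0,0],[29,47,-30,0],[29,47,-70,0],[29,47,-100,0],[29,47,-116,0],[29,47,-123,0],[29,47,-123,0]]'
```

```text
time: 20.55
position: [0.4254, -0.331, 0.0217]
tool_rot: [3.014, -0.886, 0.003]
ft_force: [0.1, -0.5, 0.1]
grip_width: 0.752
time: 21.55
position: [0.4244, -0.3304, 0.0206]
tool_rot: [-3.014, 0.887, 0.0]
ft_force: [0.3, 0.2, 0.6]
grip_width: 0.272
time: 22.55
position: [0.5896, -0.0287, 0.15]
tool_rot: [-3.14, -0.102, 0.001]
ft_force: [0.9, 0.1, -2.7]
grip_width: 0.27
time: 23.55
position: [0.619, 0.0163, 0.0282]
tool_rot: [3.14, 0.101, 0.002]
ft_force: [-0.4, -0.8, -2.7]
grip_width: 0.272
```

```bash
python3 -m jog '[[0,0,0,0],[0,0,0,0],[0,0,0,0],[0,0,0,0],[0,0,30,0],[-10,0,90,0],[-60,0,150,0],[-100,0,200,0]]' -0.13 45
python3 -m jog '[[-10,0,40,0],[-10,0,80,0],[-10,0,80,0],[-10,0,80,0],[-10,0,80,0],[-10,0,80,0],[-10,0,80,0],[-10,0,80,0]]' 0.5
python3 - <<'E'
from h import *
d=snap("wrist","w8"); i=d["image"][:240,:,::-1].copy(); print(d["position"])
i=cv2.resize(i,None,fx=1.56,fy=1.56,interpolation=cv2.INTER_CUBIC)
x,y,t=.6179,.0162,.0669;co,si=np.cos(t),np.sin(t)
def P(q): return [x+co*q[0]-si*q[1],y+si*q[0]+co*q[1],q[2]]
for r in [[(s,u,.060) for s,u in((.058,.1395),(.058,-.1395),(-.058,-.1395),(-.058,.1395))]]+[[(s,k+u,.060 if s>0 else .068) for s,u in((.052,.0425),(.052,-.0425),(-.04,-.0425),(-.04,.0425))] for k in(-.091,0,.091)]:
    cv2.polylines(i,[np.int32((proj(d,[P(q) for q in r])+.5)*1.56)],True,(0,0,255),1)
cv2.imwrite("pics/w8x.png",i)
E
```

```text
time: 24.55
position: [0.5284, 0.0164, 0.2155]
tool_rot: [3.139, 0.101, -0.0]
ft_force: [-0.3, 1.4, 1.9]
grip_width: 0.435
time: 25.55
position: [0.5191, 0.0165, 0.294]
tool_rot: [3.14, 0.102, -0.001]
ft_force: [0.4, -0.9, 0.2]
grip_width: 0.751
[0.58945975 0.02016364 0.45716642]
```

View pics/w8x.png

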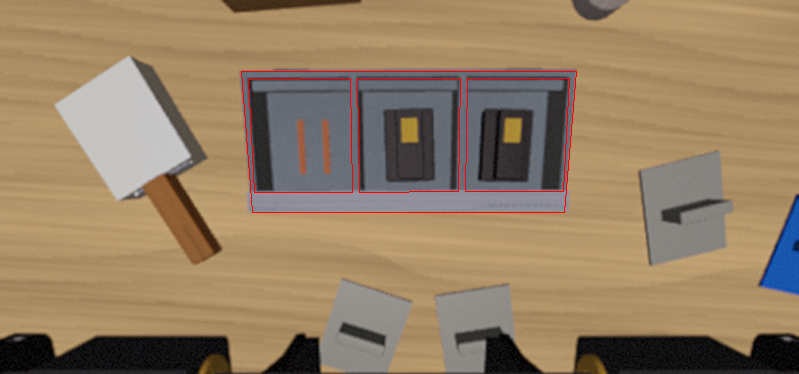

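```bash
python3 -m jog '[[8,-60,0,0.12],[16,-120,0,0.25],[24,-180,0,0.25],[32,-240,-20,0.25],[58,-286,-50,0.25],[58,-286,-110,0.25],[58,-286,-170,0.25],[58,-286,-230,0.25]]' 0.6
python3 -m jog '[[0,0,-30,0],[0,0,-48,0],[0,0,-48,0],[0,0,-48,0],[0,0,-48,0],[0,0,-48,0],[0,0,-48,0],[0,0,-48,0]]'
python3 - <<'E'
from h import *
s=get_state();print(s["position"],s["tool_rot"],s["ft_force"])
E
```

```text
time: 26.6
position: [0.5773, -0.2695, 0.0621]
tool_rot: [3.102, 0.492, -0.0]
ft_force: [0.5, -0.3, -0.1]
grip_width: 0.798
time: 27.6
position: [0.5772, -0.2694, 0.0164]
tool_rot: [3.103, 0.492, 0.0]
ft_force: [0.3, -0.7, -0.2]
grip_width: 0.801
[ 0.57724975 -0.26944042  0.01638793] [3.10263222e+00 4.92475593e-01 2.44765411e-04] [ 0.32889433 -0.66107572 -0.24662621]
```

```bash
python3 -m jog '[[0,0,0,0],[0,0,0,0],[0,0,0,0],[0,0,0,0],[0,0,0,0],[0,0,0,0],[0,0,20,0],[0,0,60,0]]' -1 20
python3 -m jog '[[0,0,50,0],[10,30,60,-0.12],[20,80,60,-0.248],[35,130,60,-0.248],[50,170,60,-0.248],[60,196,60,-0.248],[60,196,60,-0.248],[60,196,60,-0.248]]'
python3 - <<'E'
from h import *
d=snap("wrist","w9"); s=get_state();print(s["position"],s["tool_rot"],s["ft_force"])
i=d["image"][:,:,::-1].copy();i=cv2.resize(i,None,fx=1.5,fy=1.5,interpolation=cv2.INTER_CUBIC)
x,y=s["position"][:2];t=.067;z=s["position"][2]-.016;co,si=np.cos(t),np.sin(t)
def P(q): return [x+co*q[0]-si*q[1],y+si*q[0]+co*q[1],q[2]+z]
cv2.polylines(i,[np.int32((proj(d,[P(q) for q in((.05,.04,.005),(.05,-.04,.005),(-.05,-.04,.005),(-.05,.04,.005))])+.5)*1.5)],True,(0,0,255),1)
cv2.imwrite("pics/w9x.png",i)
E
```

```text
time: 28.6
position: [0.5762, -0.269, 0.0764]
tool_rot: [-3.102, -0.492, 0.004]
ft_force: [1.3, 0.2, -0.5]
grip_width: 0.576
time: 29.6
position: [0.6369, -0.075, 0.1371]
tool_rot: [3.139, 0.103, 0.001]
ft_force: [0.2, -0.6, -0.3]
grip_width: 0.574
[ 0.63669123 -0.07552584  0.13700933] [3.13898697e+00 1.00986672e-01 6.50663058e-04] [ 0.0472654  -0.32258733 -1.11568883]
```

View pics/w9x.png

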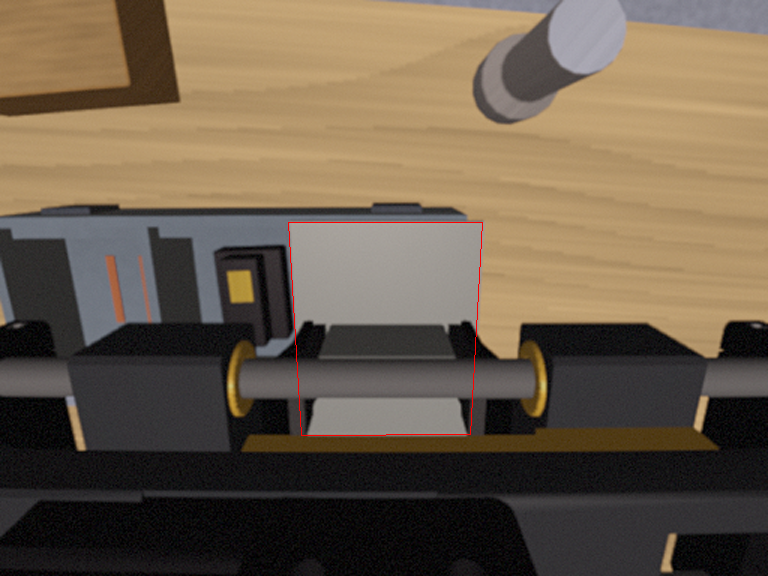

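```bash
python3 -m jog '[[0,0,-25,0],[0,0,-45,0],[0,0,-55,0],[0,0,-59,0],[0,0,-61,0],[0,0,-63,0],[0,0,-65,0],[0,0,-65,0]]'
python3 - <<'E'
from h import *
d=snap("wrist","w10"); s=get_state();print(s["position"],s["tool_rot"],s["ft_force"],s["torque"])
cv2.imwrite("pics/w10x.png",d["image"][100:310,120:400,::-1])
d=snap("side","s10")
cv2.imwrite("pics/s10x.png",cv2.resize(d["image"][140:240,220:330,::-1],None,fx=5,fy=5,interpolation=cv2.INTER_CUBIC))
E
```

```text
time: 30.65
position: [0.6359, -0.074, 0.0725]
tool_rot: [-3.139, -0.104, 0.004]
ft_force: [-6.2, 0.3, 5.1]
grip_width: 0.575
[ 0.6361782  -0.07400025  0.07254643] [-3.13924382e+00 -1.04097253e-01  2.92893041e-03] [-4.80461187  1.09682383  5.63880765] [0.04830053 1.29656741 0.06415409]
```

View pics/w10x.png

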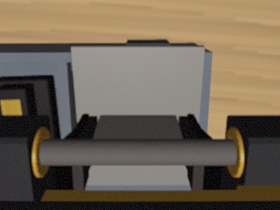

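```bash
python3 -m jog '[[-2,-0.1,0,0],[-4,-0.3,0,0],[-6,-0.4,0,0],[-8,-0.5,0,0],[-10,-0.7,0,0],[-12,-0.8,0,0],[-14,-0.9,0,0],[-14,-0.9,0,0]]'
python3 - <<'E'
from h import *
d=snap("wrist","w11"); s=get_state();print(s["position"],s["ft_force"],s["torque"])
a=cv2.imread("pics/s10.png")[150:230,230:310];b=snap("side","s11")["image"][150:230,230:310,::-1]
o=np.hstack([cv2.resize(q,(400,400),interpolation=cv2.INTER_CUBIC) for q in(a,b)]);cv2.imwrite("pics/s11x.png",o)
E
```

```text
time: 31.75
position: [0.6218, -0.0743, 0.0703]
tool_rot: [-3.14, -0.105, 0.004]
ft_force: [0.1, -0.9, -1.4]
grip_width: 0.574
[ 0.6220136  -0.07426911  0.07043864] [ 0.35911123  0.09138424 -1.31905708] [-0.08929269  0.17424411 -0.02274331]
```

View pics/s11x.png

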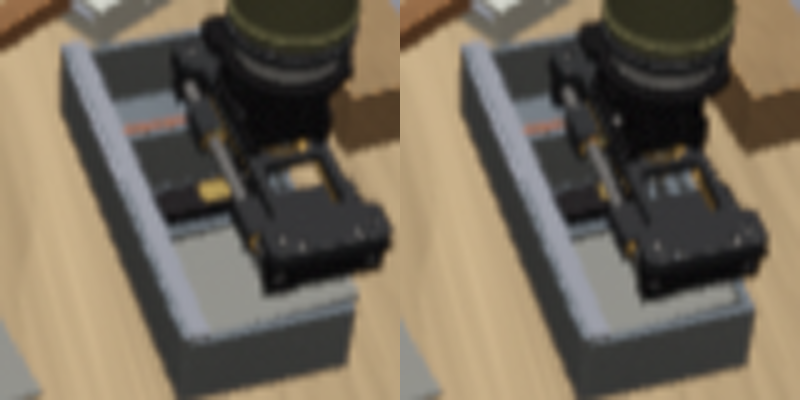

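```bash
python3 -m jog '[[0,0,-2,0],[0,0,-4,0],[0,0,-6,0],[0,0,-8,0],[0,0,-9,0],[0,0,-9,0],[0,0,-9,0],[0,0,-9,0]]'
python3 -m jog '[[0,0,0,0],[0,0,0,0],[0,0,0,0],[0,0,0,0],[0,0,30,0],[0,0,80,0],[-40,0,120,0],[-90,0,150,0]]' 0.35
python3 -m jog '[[-30,40,0,0],[-60,60,0,0],[-70,60,0,0],[-70,60,0,0],[-70,60,0,0],[-70,60,0,0],[-70,60,0,0],[-70,60,0,0]]' 0.5
python3 - <<'E'
from fit import *
d=snap("wrist","w12"); s=get_state();print(s["position"])
print(fit(d,"cover",(.430,-.0717,.223)),fit(d,"cover",(.4233,.0531,-.26)))
d=load("w12")
i=d["image"][:,:,::-1].copy();i=cv2.resize(i,None,fx=1.5,fy=1.5,interpolation=cv2.INTER_CUBIC)
x,y,t,z=.6240,-.0746,.067,.048;co,si=np.cos(t),np.sin(t)
def P(q): return [x+co*q[0]-si*q[1],y+si*q[0]+co*q[1],q[2]+z]
cv2.polylines(i,[np.int32((proj(d,[P(q) for q in((.006,.025,.04),(.006,-.025,.04),(-.006,-.025,.04),(-.006,.025,.04))])+.5)*1.5)],True,(0,0,255),1)
cv2.polylines(i,[np.int32((proj(d,[P(q) for q in((.05,.04,.005),(.05,-.04,.005),(-.04,-.04,.005),(-.04,.04,.005))])+.5)*1.5)],True,(0,0,255),1)
cv2.imwrite("pics/w12x.png",i)
E
```

```text
time: 32.85
position: [0.625, -0.0742, 0.0636]
tool_rot: [3.14, 0.106, 0.006]
ft_force: [3.1, 0.9, 7.7]
grip_width: 0.574
time: 33.85
position: [0.5342, -0.0751, 0.2133]
tool_rot: [3.136, 0.103, 0.001]
ft_force: [-1.0, 2.0, 3.7]
grip_width: 0.677
time: 34.85
position: [0.4641, -0.0145, 0.2119]
tool_rot: [3.139, 0.104, -0.0]
ft_force: [-0.6, -0.4, 0.9]
grip_width: 0.748
[ 0.4641026  -0.01444733  0.21189047]
(array([ 0.42946606, -0.07247779,  0.22054186]), np.float64(0.7857837062954054)) (array([ 0.42297475,  0.05228113, -0.26606145]), np.float64(0.8079125391112925))
```

View pics/w12x.png

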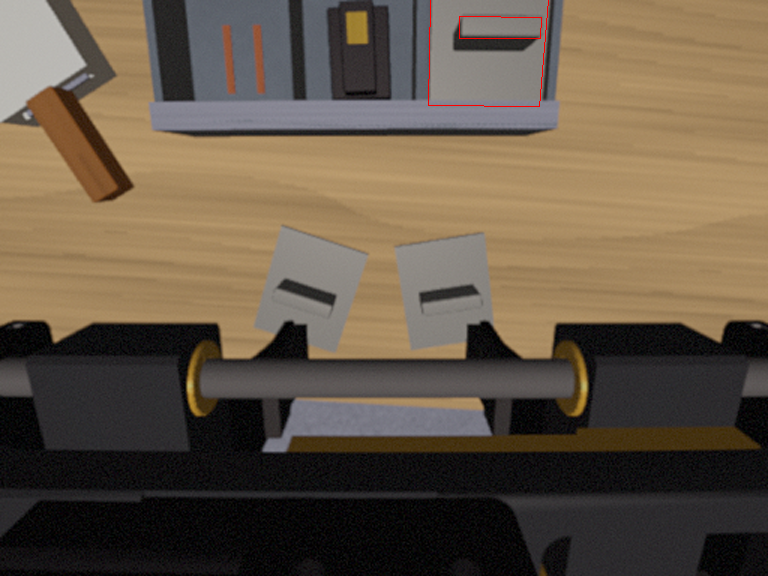

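```bash
python3 -m jog '[[-20,-30,-20,0.1],[-34,-57.5,-40,0.155],[-34,-57.5,-90,0.155],[-34,-57.5,-140,0.155],[-34,-57.5,-180,0.155],[-34,-57.5,-196,0.155],[-34,-57.5,-196,0.155],[-34,-57.5,-196,0.155]]' 0.6
python3 -m jog '[[0,0,0,0],[0,0,0,0],[0,0,0,0],[0,0,0,0],[0,0,0,0],[0,0,0,0],[0,0,20,0],[0,0,60,0]]' -1 20
```

```text
time: 35.9
position: [0.4308, -0.0719, 0.0167]
tool_rot: [3.122, 0.347, 0.002]
ft_force: [-0.3, -0.4, 0.1]
grip_width: 0.801
time: 36.9
position: [0.4282, -0.0724, 0.0753]
tool_rot: [3.118, 0.346, -0.007]
ft_force: [-0.2, 1.8, -0.3]
grip_width: 0.573
```

```bash
python3 -m jog '[[0,0,50,0],[40,15,61,-0.1],[90,35,61,-0.155],[140,60,61,-0.155],[180,80,61,-0.155],[201,89,61,-0.155],[201,89,61,-0.155],[201,89,61,-0.155]]'
python3 - <<'E'
from h import *
d=snap("wrist","w13"); s=get_state();print(s["position"],s["tool_rot"],s["ft_force"])
for f in("w9","w13"):
    g=cv2.cvtColor(load(f)["image"],cv2.COLOR_RGB2HSV).astype(int); m=((g[...,1]<30)&(g[...,2]>110)).astype(np.uint8);m[:,:175]=0;m[:,340:]=0;m[:140]=0;m[210:]=0
    m=cv2.morphologyEx(m,cv2.MORPH_OPEN,np.ones((5,5)))
    for r in(160,180,200): 
        c=np.where(m[r])[0]; print(f,r,c.min() if len(c) else None,c.max() if len(c) else None)
    c=np.where(m[:,255])[0];print("top row",c.min(),np.where(m[:,215])[0].min(),np.where(m[:,300])[0].min())
E
```

```text
time: 37.9
position: [0.6298, 0.016, 0.1366]
tool_rot: [3.139, 0.102, -0.002]
ft_force: [-0.2, -0.3, -1.4]
grip_width: 0.571
[0.62977837 0.01608008 0.13692672] [-3.13989440e+00 -1.02007663e-01  1.39022867e-03] [ 0.39503278 -0.25896955 -1.21735617]
w9 160 192 321
w9 180 193 320
w9 200 195 318
top row 147 146 146
w13 160 193 339
w13 180 194 339
w13 200 195 329
top row 148 148 148
```

```bash
python3 -m jog '[[0,0,-25,0],[0,0,-45,0],[0,0,-55,0],[0,0,-59,0],[0,0,-61,0],[0,0,-63,0],[0,0,-65,0],[0,0,-65,0]]'
python3 -m jog '[[-2,-0.1,0,0],[-4,-0.3,0,0],[-6,-0.4,0,0],[-8,-0.5,0,0],[-10,-0.7,0,0],[-12,-0.8,0,0],[-14,-0.9,0,0],[-14,-0.9,0,0]]'
```

```text
time: 38.95
position: [0.6295, 0.0169, 0.0728]
tool_rot: [-3.139, -0.104, 0.005]
ft_force: [-5.8, 0.3, 5.4]
grip_width: 0.571
time: 39.95
position: [0.6165, 0.0163, 0.0716]
tool_rot: [3.14, 0.105, -0.002]
ft_force: [-0.5, -0.0, -2.1]
grip_width: 0.573
```

Same signature as the first cover (contact, tilt, slip off the wall). Let it down, release, then look at the last cover.

```bash
python3 -m jog '[[0,0,-2,0],[0,0,-4,0],[0,0,-6,0],[0,0,-8,0],[0,0,-9,0],[0,0,-9,0],[0,0,-9,0],[0,0,-9,0]]'
python3 -m jog '[[0,0,0,0],[0,0,0,0],[0,0,0,0],[0,0,0,0],[0,0,30,0],[0,0,80,0],[-40,0,120,0],[-90,0,150,0]]' 0.35
python3 -m jog '[[-30,30,0,0],[-60,50,0,0],[-70,50,0,0],[-70,50,0,0],[-70,50,0,0],[-70,50,0,0],[-70,50,0,0],[-70,50,0,0]]' 0.5
python3 - <<'E'
from fit import *
d=snap("wrist","w14"); s=get_state();print(s["position"],s["tool_rot"])
m=mask(d,"cover");m[212:]=False
print(fit(d,"cover",(.4233,.0527,-.262),m=m))
E
```

```text
time: 40.95
position: [0.6185, 0.0164, 0.0638]
tool_rot: [3.14, 0.105, 0.005]
ft_force: [5.6, 0.5, 5.8]
grip_width: 0.574
time: 41.95
position: [0.5304, 0.0159, 0.2134]
tool_rot: [3.136, 0.102, 0.002]
ft_force: [-2.0, 1.5, 3.5]
grip_width: 0.679
time: 42.95
position: [0.4603, 0.0664, 0.2119]
tool_rot: [3.138, 0.103, 0.0]
ft_force: [-0.2, 1.4, -0.1]
grip_width: 0.748
[0.46026582 0.0665296  0.21193255] [3.13868023e+00 1.03501985e-01 6.21289232e-04]
(array([ 0.42385643,  0.05194625, -0.27076964]), np.float64(0.7566441323280321))
```

```bash
python3 -m jog '[[-20,-7,-20,-0.15],[-36.5,-14,-40,-0.331],[-36.5,-14,-90,-0.331],[-36.5,-14,-140,-0.331],[-36.5,-14,-180,-0.331],[-36.5,-14,-196,-0.331],[-36.5,-14,-196,-0.331],[-36.5,-14,-196,-0.331]]' 0.6
python3 -m jog '[[0,0,0,0],[0,0,0,0],[0,0,0,0],[0,0,0,0],[0,0,0,0],[0,0,0,0],[0,0,20,0],[0,0,60,0]]' -1 20
```

```text
time: 44.0
position: [0.4244, 0.0528, 0.0167]
tool_rot: [3.114, -0.414, 0.002]
ft_force: [-0.4, 0.3, 0.7]
grip_width: 0.8
time: 45.0
position: [0.4219, 0.0516, 0.0753]
tool_rot: [3.108, -0.415, -0.004]
ft_force: [-0.5, 2.3, 0.0]
grip_width: 0.578
```

```bash
python3 -m jog '[[0,0,50,0],[40,10,61,0.15],[90,25,61,0.331],[140,40,61,0.331],[180,50,61,0.331],[201,55.5,61,0.331],[201,55.5,61,0.331],[201,55.5,61,0.331]]'
python3 - <<'E'
from h import *
d=snap("wrist","w15"); s=get_state();print(s["position"],s["tool_rot"],s["ft_force"])
for f in("w9","w15"):
    g=cv2.cvtColor(load(f)["image"],cv2.COLOR_RGB2HSV).astype(int); m=((g[...,1]<30)&(g[...,2]>110)).astype(np.uint8);m[:,:175]=0;m[:,340:]=0;m[:140]=0;m[210:]=0
    m=cv2.morphologyEx(m,cv2.MORPH_OPEN,np.ones((5,5)))
    for r in(160,180,200): 
        c=np.where(m[r])[0]; print(f,r,c.min() if len(c) else None,c.max() if len(c) else None)
    c=np.where(m[:,255])[0];print("top row",c.min(),np.where(m[:,215])[0].min(),np.where(m[:,300])[0].min())
E
```

```text
time: 46.0
position: [0.6235, 0.1074, 0.1366]
tool_rot: [3.139, 0.103, -0.002]
ft_force: [0.2, -0.2, -2.0]
grip_width: 0.574
[0.62347205 0.10764796 0.13698422] [-3.13978060e+00 -1.02821050e-01  7.86949214e-04] [-1.20181508 -0.31837055 -1.05852455]
w9 160 192 321
w9 180 193 320
w9 200 195 318
top row 147 146 146
w15 160 195 339
w15 180 196 339
w15 200 197 339
top row 149 149 148
```

```bash
python3 -m jog '[[1.5,1,-25,0],[1.5,1,-45,0],[1.5,1,-55,0],[1.5,1,-59,0],[1.5,1,-61,0],[1.5,1,-63,0],[1.5,1,-65,0],[1.5,1,-65,0]]'
python3 -m jog '[[-2,-0.1,0,0],[-4,-0.3,0,0],[-6,-0.4,0,0],[-8,-0.5,0,0],[-10,-0.7,0,0],[-12,-0.8,0,0],[-14,-0.9,0,0],[-14,-0.9,0,0]]'
```

```text
time: 47.05
position: [0.6251, 0.109, 0.0732]
tool_rot: [-3.139, -0.104, 0.003]
ft_force: [-7.4, 0.7, 5.9]
grip_width: 0.577
time: 48.05
position: [0.6105, 0.1082, 0.0709]
tool_rot: [3.139, 0.104, -0.004]
ft_force: [0.3, 0.4, -2.2]
grip_width: 0.576
```

```bash
python3 -m jog '[[0,0,-2,0],[0,0,-4,0],[0,0,-6,0],[0,0,-8,0],[0,0,-9,0],[0,0,-9,0],[0,0,-9,0],[0,0,-9,0]]'
python3 -m jog '[[0,0,0,0],[0,0,0,0],[0,0,0,0],[0,0,0,0],[0,0,30,0],[0,0,80,0],[-40,-30,120,0],[-80,-60,150,0]]' 0.35
python3 -m jog '[[-15,-30,40,0],[-15,-35,80,0],[-15,-35,80,0],[-15,-35,80,0],[-15,-35,80,0],[-15,-35,80,0],[-15,-35,80,0],[-15,-35,80,0]]'
cat > fin.py <<'E'
from h import *
d=snap("wrist","wf"); s=get_state();print(s["position"],s["time"]); S=2
o=d["image"][40:200,60:420,::-1];i=cv2.resize(d["image"][:,:,::-1],None,fx=S,fy=S,interpolation=cv2.INTER_CUBIC)
x0,y0,t=.6179,.0162,.0669;co,si=np.cos(t),np.sin(t)
for k in(-.091,0,.091):
    P=lambda q:[x0+co*q[0]-si*(q[1]+k),y0+si*q[0]+co*(q[1]+k),q[2]+.048]
    for L in(((.006,.025,.04),(.006,-.025,.04),(-.006,-.025,.04),(-.006,.025,.04)),((.05,.04,.005),(.05,-.04,.005),(-.04,-.04,.005),(-.04,.04,.005))):
        q=proj(d,[P(q) for q in L]);cv2.polylines(i,[np.int32((q+.5)*S)],True,(0,0,255),1)
    print(k,q.round())
cv2.imwrite("pics/wfx.png",i[60:440,60:860])
E
python3 fin.py
```

```text
time: 49.05
position: [0.6137, 0.1084, 0.064]
tool_rot: [3.14, 0.104, 0.006]
ft_force: [3.3, 0.5, 5.7]
grip_width: 0.568
time: 50.05
position: [0.5322, 0.0472, 0.2142]
tool_rot: [3.136, 0.104, 0.002]
ft_force: [-1.2, 0.2, 3.2]
grip_width: 0.675
time: 51.05
position: [0.5171, 0.0132, 0.2928]
tool_rot: [3.139, 0.104, 0.0]
ft_force: [0.1, -0.8, 0.4]
grip_width: 0.673
[0.51711166 0.01325538 0.2928778 ] 51.1
-0.091 [[298.  51.]
 [358.  51.]
 [353. 121.]
 [296. 121.]]
0 [[229.  51.]
 [290.  51.]
 [288. 121.]
 [231. 121.]]
0.091 [[160.  51.]
 [221.  51.]
 [223. 121.]
 [165. 121.]]
```

View pics/wfx.png

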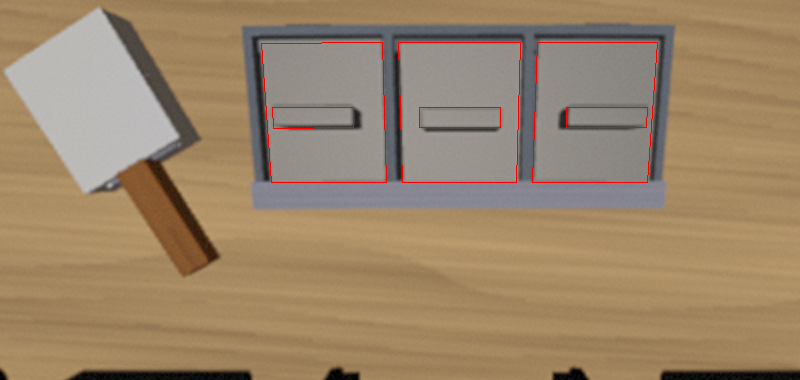

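Run:
```python
from h import *
d=load("wf"); g=w(d,(np.array([(183,274),(216,256),(120,175),(146,160)])+60)/2-.25,.045);print(g)
X=np.array([np.cos(.554),np.sin(.554)]);m=np.array([.574,.2505])
for e in(g[:2],g[2:]):
    v=e.mean(0)[:2]-m; print("slot x",v@X,"y",v@[-X[1],X[0]])
v=(g[2:].mean(0)-g[:2].mean(0));print(np.arctan2(v[1],v[0]))
# knock check: tops vs last; bystanders
a=load("top2")["image"].astype(int)
b=snap("top","top9")["image"];cv2.imwrite("pics/top9x.png",cv2.resize(b[90:320,70:460,::-1],None,fx=2,fy=2,interpolation=cv2.INTER_CUBIC))
```

```text
[[0.49821284 0.21363308 0.045     ]
 [0.51330185 0.18841073 0.045     ]
 [0.56734932 0.25505299 0.045     ]
 [0.57885805 0.23559485 0.045     ]]
slot x -0.08406547894570013 y -0.0061755193019246285
slot x -0.003485347216466992 y -0.0039303321373339375
0.5818555815326536
```

View pics/top9x.png

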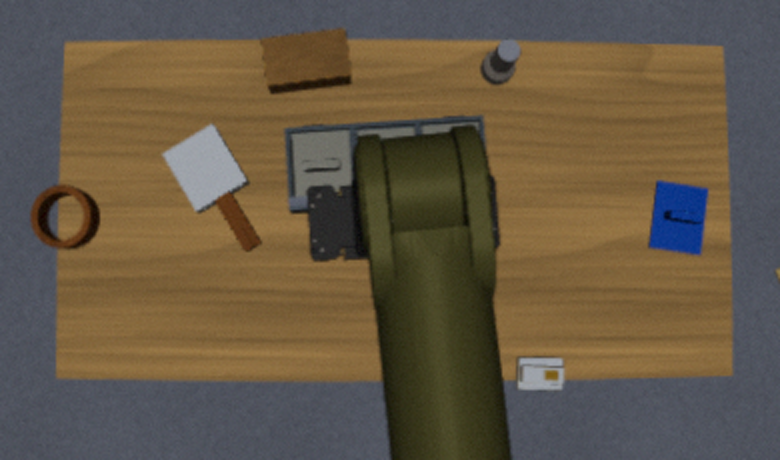

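```bash
python3 -c "
from bench import *
print(close_job())"
```

```text
the job is handed in; nothing more can be done
None
```

The battery case is packed and closed, the pry blade is in its holder, and the job was handed in at about 51 s; `close_job()` gave no verdict.

- **Packs:** I found two black packs on the bench. One is in the -y bay and one in the middle bay, both rail up. A picture taken before the covers went on showed both inside their bays. The +y bay is empty.
- **Covers:** All three grey covers were hooked under the lip, tilted on the low wall, let down and pressed on their seats with about 6–8 N. In the last wrist picture the fins and plates line up with the fully seated positions to about one pixel, roughly 1 mm.
- **Pry blade:** The handle met the holder with about 6 N of push-back. In the last measurement it sat about 1–3 mm from the mouth and 4–6 mm to one side. The blade has only about 4 mm of play each way in the slot, so part of that sideways reading is probably error in my estimate of the holder's position. The handle's angle was about 0.03 rad off the slot.
- **Left alone:** The torch, carton, tape roll, white pack and blue cover look unmoved in the last top view. I judged these by eye, not by measurement.

I saw no knocked part and no loss of grip during the run.

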